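Hang the long hook-on arm on the slotted upright

ROBOT

A 6-joint arm with a two-finger parallel gripper is mounted at the origin on the work surface. World frame = base frame: x ahead of the robot, y to its left, z up, the work surface at z = 0. Lengths are in m, angles in degrees, forces in N, time in s.
With the tool pointing down it reaches from about 0.25 to 0.8 m from the base axis. Payload 8.5 kg.
Tool frame: the origin (TCP) lies where the fingers leave the gripper's body, on its centre line; the fingertips stand 73 mm ahead of it and the grasp point (between the pads) lies 54 mm ahead of it; x points along the fingers, y is the direction in which the jaws open and shut, and the axes are right-handed (so a half turn about x gives the same grasp; the last joint's range is limited). The gripper opens to 85 mm and grips with 20 to 120 N. Pads are 22 mm wide; open, the fingers measure 114 mm over their backs; the gripper's body (76 mm by 85 mm) begins 54 mm behind the grasp point. The pads swing forward as they close: fully open they stand 13 mm farther back than shut.
Start: joints at [-66.979, 13.648, -0.773, 75.585, 0, 90], TCP at [0.205, -0.483, 0.304] pointing down, gripper open.
Joint ranges: [-152.45, 152.45], [-59.26, 108.67], [-65.41, 83.53], [-104.44, 129.93], [-82.83, 76.93], [-180, 180]. Speed limits (degrees/s): [127.2, 127.2, 159.86, 180, 180, 180].

INTERFACE

Orientations are given as [roll, pitch, yaw] about the fixed x, y, z axes, in that order (R = Rz(yaw) Ry(pitch) Rx(roll)).
In Python, from workcell import get_obs, cams, ticket gives the robot as it stands. The module is installed in compiled form; this text tells all that it offers.
- The arm moves only by the tool apply_moves, never from a script. Its argument "series" is a list of rows, each a list of 4 numbers: the shift along the world's x, y, z in m, then the turn about the world's z in degrees. A call has 1 to 12 rows; each row shifts and turns the commanded pose from where the row before left it; what a row does not reach is not made up. A row lasts 1/12 s, in which the tool goes at most 41.7 mm and 7.16 degrees, less where a joint would pass 70% of its speed; a pose out of reach is approached as far as the arm can. A call with a gripper value outside its range is refused whole. "hand" is the closure in counts, from 0 (fully open) to 255 (shut), set as the call begins (left out, the last holds). The fingers move at their own pace and stop on an object; "newtons" is the grip in N (left out, the last holds). Time passes only in rows, so rows that do not move let the fingers close. It gives the time, the measured TCP pose, the force and the opening at its end, in the units of the state.
- get_obs(): the state, without advancing time (a new reading comes with each control period).
- cams.snapshot(name): name is "side" or "top" or "wrist"; returns (picture, depth): 480x640x3 uint8, red, green, blue; 480x640 float32, m along the optical axis (not along the pixel's ray), 0 where there is no reading.
- cams.camera_params(name): a dict with "fovy" (degrees; the focal length in pixels is half the picture's height over the tangent of half this angle, whatever the lens; pixels are square), "cx", "cy" (the principal point, pixels), "eye" and "attitude" of the camera in the world; the wrist camera has in their place "T_tool_cam" (4x4, takes a point from camera to tool coordinates, whose origin is the TCP and whose axes are the tool frame's). Camera axes: x right, y up, looking along -z (the intrinsics and any distortion apply to the point x, -y, -z); pixel columns grow to the right and rows downward; lengths in m; the calibration is good to about 2 mm. A picture is of the moment at which its call begins: read the wrist's pose just before it. camera_params takes no time and is no camera call.
- ticket.finish_job(): hands the job in, once; it reports no verdict.
The state is a dict: "time_s": time; "q": joint angles; "qd": joint speeds; "joint_efforts": joint torques, N m; "eef_pos": TCP position; "orientation": TCP orientation; "force": force on the tool from outside, world axes, zero at the start; "wrist_torque": the same for the moment, N m; "gripper_width": finger opening in m.
Only numpy, scipy, OpenCV 4.12 (cv2) and the standard library are available. Lean on these libraries where they do the work, as an engineer would, in place of code of your own. Each camera call takes 0.05 s, during which the arm holds its last target. There are 200 camera calls.

TASK

Hang the longer of the two loose steel hook-on arms on the slotted steel upright: press both of its hooks into the upper pair of slots, then push it down until it is fully home, and let go so that it hangs there level and square to the upright. Leave the shorter arm lying where it is.

Things in the scene. Friction and masses are not known exactly. Their poses are not given: they have to be found in the camera images.
- long_mid (a point): Long hook-on arm, loose dark steel, about 0.45 kg, on its flat underside: bar 20 mm wide (y), 40 high (z), 150 long (x), end plate 64 wide and 80 high at +x, small stop rising 27 mm above the bar at -x. Point: mid-bar, 20 mm above the underside, 80 mm behind the plate's back face; grip the 20 mm width here. x: level, from stop to hooks; z up.
- long_hooks (a point): Long arm, same axes: point on the plate's back face, midway between its two hooks, level with the undersides of their necks; 80 mm ahead (+x) of and 40 mm above long_mid. Hooks 7 mm wide at y = -22 and 22 mm stand out 19 mm: neck 8 mm thick, then a lip slanting out and down to 18 mm below this point. Gap plate to lip: 7 mm at the neck, 15 mm at the tip; pushing down draws the plate in.
- upper_slots (a point): Grey steel channel, 96 mm wide, 265 high, fixed. Point: on its 4 mm thick front face, midway between the two upper slots, level with their lower edges, 190 mm up. x: level, into the face; z up. Slots 28 wide, 46 high, centred at y = -22 and 22 mm; a like row 125 mm lower is not used. Hooks enter with long_hooks held 18 to 38 mm above this point; fully home the two points coincide.
- short_mid (a point): Short hook-on arm, loose on the bench, to be left alone: same plate and hooks, but its bar is only 75 mm long. Point: middle of its bar, 20 mm above the underside, 42.5 mm behind the plate's back face; same axes as the long arm.
Mind the look-alikes: they are no part of the job. Leave any orange look-alike of the part that bears long_mid alone.

How it is judged (in metres and radians):
At the end, for the whole second after the job is handed in: The long arm hangs at rest by both hooks in the upper slots: its middle is 70 to 92 mm in front of the upright's face, within 15 mm of the slots' mid-line sideways, 31 to 56 mm below the slots' lower edges (40 mm when fully home), level and square to the upright within 10 degrees (x of long_mid in the frame of upper_slots between -0.092 and -0.07 m and y of long_mid in the frame of upper_slots between -0.015 and 0.015 m and z of long_mid in the frame of upper_slots between -0.056 and -0.031 m and angle between the x axis of long_mid and the x axis of upper_slots, either way round below 0.18 rad and angle between long_mid's own z axis and vertical below 0.18 rad and linear speed of long_arm below 0.02 m/s); the robot touches nothing.
It fails at once if the short arm is moved by more than 30 mm (distance of short_mid from where it was at the start of the episode above 0.03 m).
It also fails if it takes over 40 s, if anything falls off the work surface, if the arm or the gripper's body presses on something with over 40 N, if the wrist force passes 120 N, or if a joint passes its speed limit or range.

## Working session

There is one attempt and no reset: what is moved stays moved. The work goes in short steps, Python scripts to look and compute and a tool call to move; the robot and the scene stay as the last step left them, time stands still between calls to the robot, and variables do not carry over. Pictures are saved under pics/ and viewed, about 8 in all and at most 12, crops included, and the job is handed in when it is done.

Besides the shell and the picture viewer there is one more tool, called after "Call:" as a command line: name --pt "numbers of a row" for each row, then --argument value for the rest. apply_moves: Moves the arm, as the interface text tells. Its arguments: {"type":"object","properties":{"series":{"type":"array"},"hand":{"type":"number"},"newtons":{"type":"number"}},"required":["series"]}

```bash
mkdir -p pics; cat > h.py <<'E'
import numpy as np, cv2
from workcell import get_obs, cams, ticket
from scipy.spatial.transform import Rotation as R
def snap(n,f):
    p,d=cams.snapshot(n); cv2.imwrite(f'pics/{f}.png',p[...,::-1]); np.save(f'pics/{f}.npy',d); return p,d
E
python3 - <<'E'
from h import *
o=get_obs(); print({k:np.round(v,3) for k,v in o.items()})
for n in('side','top','wrist'):
    print(n,cams.camera_params(n))
a,_=snap('side','s0'); b,_=snap('top','t0')
E
```

```text
{'time_s': np.float64(0.0), 'q': array([-66.979,  13.683,  -0.816,  75.586,  -0.   ,  90.   ]), 'qd': array([ 0.001,  0.072, -0.008, -0.072, -0.053, -0.051]), 'joint_efforts': array([-0.0000e+00, -5.3878e+01,  3.4643e+01,  1.9000e-02, -0.0000e+00,
        0.0000e+00]), 'eef_pos': array([ 0.205, -0.483,  0.303]), 'orientation': array([-89.81 ,  89.915, 113.211]), 'force': array([-0.066, -0.523, -0.865]), 'wrist_torque': array([0.002, 0.056, 0.003]), 'gripper_width': np.float64(0.085)}
side {'fovy': 53.50895718157104, 'cx': 322.14390425974676, 'cy': 240.1610550742878, 'eye': array([0.221971  , 0.49538968, 0.66080289]), 'attitude': array([  47.06792854,   -0.61634098, -155.63793536])}
top {'fovy': 43.495595830797676, 'cx': 319.44156020312926, 'cy': 239.84547186127702, 'eye': array([0.39146496, 0.00863245, 1.29647802]), 'attitude': array([  3.79945927,  -0.27791289, -91.43664469])}
wrist {'fovy': 59.401557727281556, 'cx': 319.32390794516, 'cy': 235.32805631093063, 'T_tool_cam': array([[-2.44426432e-04,  3.28137354e-01, -9.44629989e-01,
        -7.04527348e-02],
       [ 9.99999235e-01,  1.22567704e-03,  1.67011609e-04,
        -7.74305053e-04],
       [ 1.21261403e-03, -9.44629226e-01, -3.28137403e-01,
        -8.52473442e-02],
       [ 0.00000000e+00,  0.00000000e+00,  0.00000000e+00,
         1.00000000e+00]])}
```

View pics/t0.png

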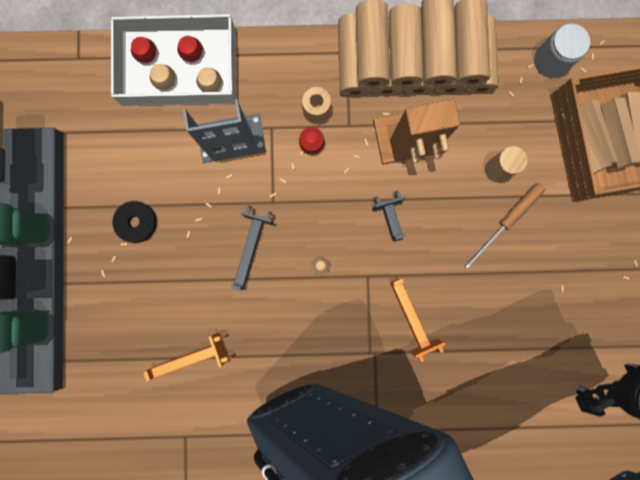

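View pics/s0.png

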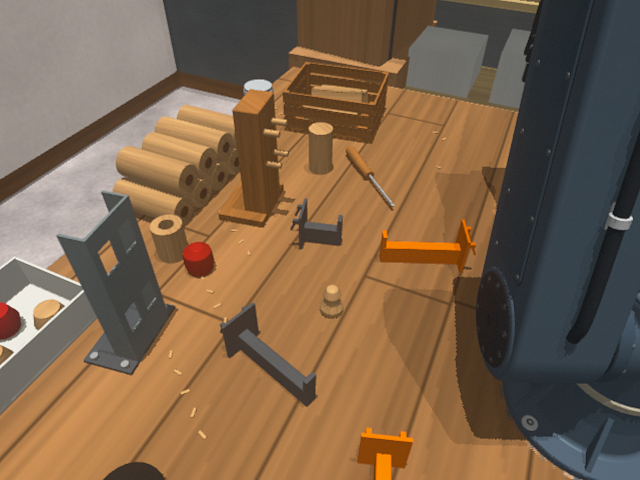

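Candidates for the long dark arm:
- Dark long arm: top (250,250), side (275,360).
- Dark short arm: top (390,218), side (320,230).
- Orange long arms: top (190,360) and (415,320), side (425,250) and (385,455).

I choose the dark long one at top (250,250). The upright is at top (228,135) and side (120,285). Next I'll measure and check with crops.

```bash
cat >> h.py <<'E'
def cam(n):
    c=cams.camera_params(n)
    if n=='wrist':
        o=get_obs(); T=np.array(c['T_tool_cam']); Rt=R.from_euler('xyz',o['orientation'],degrees=True).as_matrix()
        Rm=Rt@T[:3,:3]; e=o['eef_pos']+Rt@T[:3,3]
    else: Rm=R.from_euler('xyz',c['attitude'],degrees=True).as_matrix(); e=np.array(c['eye'])
    return dict(f=240/np.tan(np.radians(c['fovy']/2)),cx=c['cx'],cy=c['cy'],R=Rm,e=e)
def rays(c,uv):
    uv=np.atleast_2d(uv).astype(float)
    return np.c_[(uv[:,0]-c['cx'])/c['f'],-(uv[:,1]-c['cy'])/c['f'],-np.ones(len(uv))]@c['R'].T
def onz(c,uv,z):
    r=rays(c,uv); return c['e']+r*((z-c['e'][2])/r[:,2])[:,None]
def cloud(c,d):
    v,u=np.mgrid[:480,:640]; P=c['e']+rays(c,np.c_[u.ravel(),v.ravel()])*d.reshape(-1,1)
    P[d.ravel()==0]=np.nan; return P.reshape(480,640,3)
def proj(c,P):
    q=(np.atleast_2d(P)-c['e'])@c['R']; return np.c_[c['cx']+c['f']*q[:,0]/-q[:,2],c['cy']-c['f']*q[:,1]/-q[:,2]]
E
python3 - <<'E'
from h import *
im={n:cv2.imread(f'pics/{n[0]}0.png') for n in('top','side')}
for n in im:
    c=cam(n);P=cloud(c,np.load(f'pics/{n[0]}0.npy'))
    hsv=cv2.cvtColor(im[n],cv2.COLOR_BGR2HSV)
    m=((hsv[...,1]<110)&(hsv[...,2]<140)|((hsv[...,0]>90)&(hsv[...,0]<130))).astype(np.uint8)
    k,l,s,ce=cv2.connectedComponentsWithStats(m)
    for i in range(1,k):
        if s[i,4]>250:
            Q=P[l==i]; print(n,s[i],ce[i].round(),np.nanpercentile(Q,[2,50,98],axis=0).round(3).tolist())
t=cv2.resize(im['top'][90:300,170:420],None,fx=3,fy=3)[:600,:780]
s=cv2.resize(im['side'][180:420,40:330],None,fx=2.5,fy=2.5,interpolation=cv2.INTER_CUBIC)[:600,:800]
cv2.imwrite('pics/tc.png',t);cv2.imwrite('pics/sc.png',s)
E
```

```text
top [ 338    0  160   97 2943] [416.  69.] [[0.79, -0.366, 0.007], [0.793, -0.22, 0.082], [0.94, -0.053, 0.116]]
top [ 114   16  114   78 1944] [154.  36.] [[0.806, 0.192, 0.007], [0.946, 0.365, 0.039], [0.949, 0.421, 0.067]]
top [ 113   20  153  143 4310] [215. 121.] [[0.656, 0.122, 0.001], [0.691, 0.188, 0.047], [0.91, 0.406, 0.267]]
top [ 534   25   56   54 2044] [561.  51.] [[0.822, -0.549, 0.003], [0.848, -0.505, 0.104], [0.89, -0.48, 0.116]]
top [151  66  26  25 267] [167.  82.] [[0.81, 0.304, 0.004], [0.819, 0.315, 0.036], [0.848, 0.347, 0.05]]
top [    0   101    64   294 16801] [ 31. 259.] [[0.187, 0.549, 0.009], [0.447, 0.573, 0.052], [0.715, 0.654, 0.211]]
top [613 100  27  67 267] [623. 139.] [[0.611, -0.651, 0.065], [0.661, -0.625, 0.083], [0.737, -0.614, 0.092]]
top [485 153  29  29 405] [496. 170.] [[0.594, -0.395, 0.009], [0.607, -0.367, 0.06], [0.635, -0.361, 0.105]]
top [372 191  35  50 731] [391. 214.] [[0.473, -0.174, 0.0], [0.531, -0.153, 0.042], [0.567, -0.116, 0.083]]
top [ 112  201   45   42 1372] [134. 222.] [[0.485, 0.352, 0.011], [0.525, 0.394, 0.024], [0.5
[... 475 characters left out ...]
, -0.121]]
side [  405     0   235   480 74538] [557. 216.] [[-0.023, -1.883, -0.194], [0.157, 0.072, 0.291], [0.62, 0.13, 0.535]]
side [  0  85 233 120 602] [100. 140.] [[1.999, -1.879, -0.762], [2.31, -1.132, -0.751], [2.329, -0.506, -0.739]]
side [    0   192   175   223 15947] [ 91. 302.] [[0.654, 0.138, 0.003], [0.682, 0.218, 0.062], [0.945, 0.353, 0.261]]
side [ 291  198   52   51 1127] [316. 229.] [[0.47, -0.17, 0.002], [0.52, -0.146, 0.036], [0.563, -0.112, 0.079]]
side [ 220  303   96  103 3089] [265. 354.] [[0.376, 0.104, 0.003], [0.477, 0.154, 0.038], [0.531, 0.184, 0.079]]
side [104 462  60  18 733] [135. 472.] [[0.505, 0.354, 0.019], [0.538, 0.367, 0.021], [0.564, 0.388, 0.023]]
```

View pics/tc.png

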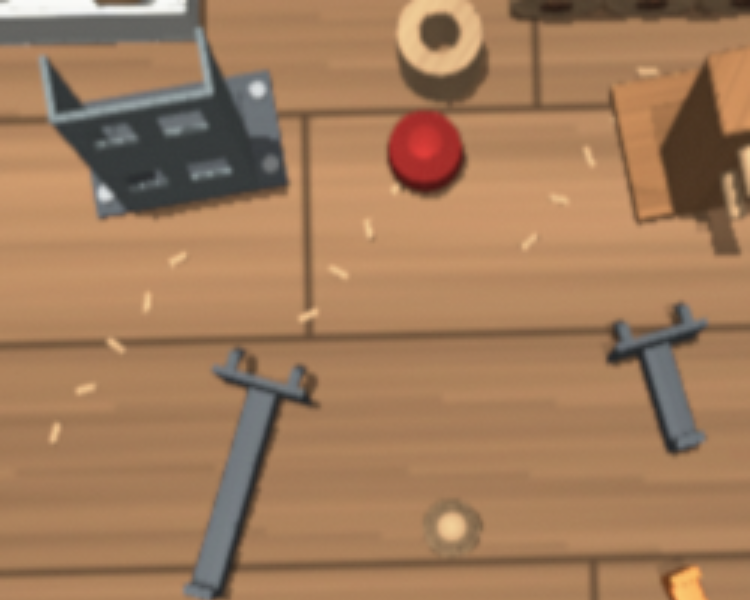

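View pics/sc.png

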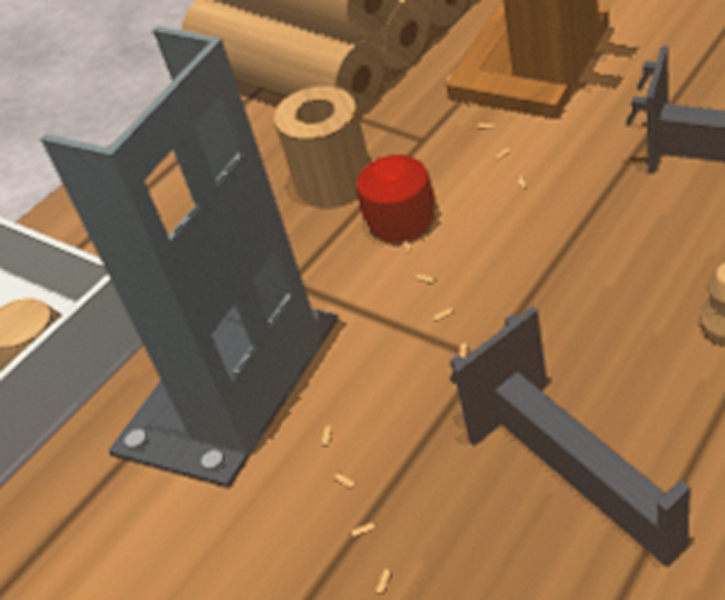

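Crops confirm the choice. The dark long arm has its plate and hooks at the +x end (top crop (265,380)). The upright's slotted face looks back toward the robot, with the upper slots at side crop (172,195) and (222,145). Now the metric measurement in both views.

```bash
cat > m.py <<'E'
from h import *
def face(c,d,poly):
    P=cloud(c,d); m=np.zeros((480,640),np.uint8); cv2.fillPoly(m,[np.array(poly,np.int32)],1)
    m=cv2.erode(m,np.ones((3,3)))>0
    Q=P[m]; Q=Q[np.isfinite(Q[:,0])]
    k=np.ones(len(Q),bool); best=0
    rng=np.random.default_rng(0)
    for _ in range(200):
        a=Q[rng.choice(len(Q),3,False)]; n=np.cross(a[1]-a[0],a[2]-a[0]); n/=np.linalg.norm(n)+1e-12
        kk=abs((Q-a[0])@n)<.003
        if kk.sum()>best: best=kk.sum();k=kk
    p=Q[k].mean(0); n=np.linalg.svd(Q[k]-p,full_matrices=False)[2][2]; n*=np.sign(n[0])
    return p,n,k.mean(),m,P
E
python3 - <<'E'
from m import *
polys={'top':[(190,131),(241,121),(256,152),(215,160)],'side':[(83,242),(127,195),(164,304),(137,358)]}
for n in polys:
    c=cam(n);p,nn,fr,m,P=face(c,np.load(f'pics/{n[0]}0.npy'),polys[n])
    print(n,'p',p.round(4),'n',nn.round(4),'inl',fr,'yaw',np.degrees(np.arctan2(nn[1],nn[0])).round(2))
    h=nn*[1,1,0];h/=np.linalg.norm(h); yv=np.array([-h[1],h[0],0])
    # edges of face at plane
    D=(P-p)@nn; hole=((D>.008)&m).astype(np.uint8)
    k,l,s,ce=cv2.connectedComponentsWithStats(hole)
    for i in range(1,k):
        if s[i,4]<15: continue
        v,u=np.nonzero(l==i); r=rays(c,np.c_[u,v]); X=c['e']+r*(((p-c['e'])@nn)/(r@nn))[:,None]
        print(s[i],'y',((X-p)@yv).min().round(4),((X-p)@yv).max().round(4),'z',X[:,2].min().round(4),X[:,2].max().round(4),'mid',X.mean(0).round(4))
    F=P[m&(abs(D)<.003)]; Y=(F-p)@yv; 
    for z in(.08,.15,.2,.25):
        k=abs(F[:,2]-z)<.012
        if k.sum()>5: print('z',z,'edges',np.percentile(Y[k],[0,1,99,100]).round(4))
    # long arm
    hsv=cv2.cvtColor(cv2.imread(f'pics/{n[0]}0.png'),cv2.COLOR_BGR2HSV)
    box={'top':(225,200,280,295),'side':(215,298,320,410)}[n]
    mm=np.zeros((480,640),bool);mm[box[1]:box[3],box[0]:box[2]]=1
    mm&=np.isfinite(P[...,0])&(P[...,2]>.008)
    A=P[mm]; top=A[(A[:,2]>.034)&(A[:,2]<.048)]
    l=cv2.fitLine(top[:,:2].astype(np.float32),cv2.DIST_HUBER,0,.01,.01).ravel()
    d=l[:2]*np.sign(l[0]); pl=A[A[:,2]>.052]; s=(pl[:,:2]-l[2:])@d
    k=abs((top[:,:2]-l[2:])@[-d[1],d[0]])<.02; w=(top[k][:,:2]-l[2:])@[-d[1],d[0]]
    print('bar ztop',np.median(top[:,2]).round(4),'yaw',np.degrees(np.arctan2(d[1],d[0])).round(2),'pt',l[2:].round(4),'w',np.percentile(w,[2,50,98]).round(4))
    ss=np.sort(s); print('raised s pct',np.percentile(ss[ss>0],[2,25,50,75,98]).round(4),'stop',np.percentile(ss[ss<0],[2,50,98]).round(4) if (ss<0).any() else '')
    b=pl[s>0]; q=cv2.fitLine(b[:,:2].astype(np.float32),cv2.DIST_HUBER,0,.01,.01).ravel(); print('plate dir',np.degrees(np.arctan2(q[1],q[0])).round(1),'centre lat',np.percentile((b[:,:2]-l[2:])@[-d[1],d[0]],[1,99]).round(4))
E
```

```text
top p [0.6639 0.1776 0.1424] n [9.887e-01 1.497e-01 5.000e-04] inl 0.8333333333333334 yaw 8.61
[222 127  17   6  66] y -0.0325 -0.0067 z 0.2066 0.2367 mid [0.6668 0.1581 0.2219]
[198 131  17   7  66] y 0.0118 0.037 z 0.2058 0.2366 mid [0.6602 0.2017 0.2218]
[232 143  15   5  46] y -0.0327 -0.0066 z 0.084 0.1118 mid [0.6668 0.1582 0.098 ]
[211 147  14   5  46] y 0.0117 0.0365 z 0.0824 0.1117 mid [0.6602 0.2019 0.0971]
z 0.08 edges [-0.0434 -0.0432  0.0424  0.0429]
z 0.15 edges [-0.043  -0.0426  0.0425  0.0429]
z 0.2 edges [-0.043  -0.0426  0.0426  0.043 ]
z 0.25 edges [-0.0426 -0.0422  0.0433  0.0435]
bar ztop 0.0417 yaw -17.36 pt [0.4545 0.1503] w [-0.0096  0.      0.0103]
raised s pct [0.0694 0.0702 0.0731 0.0793 0.0894] stop [-0.0801 -0.076  -0.0723]
plate dir 73.8 centre lat [-0.0317  0.0308]
side p [0.6605 0.1862 0.1589] n [9.878e-01 1.555e-01 8.000e-04] inl 0.8106060606060606 yaw 8.95
[118 220  18  32 301] y -0.0364 -0.0126 z 0.1938 0.2348 mid [0.6643 0.1622 0.2147]
[ 98 240  20  34 356] y 0.0073 0.0315 z 0.1939 0.2349 mid [0.6574 0.2055 0.2149]
[141 281  14  28 201] y -0.0363 -0.0127 z 0.0697 0.1095 mid [0.6644 0.1622 0.0901]
[125 303  16  28 234] y 0.0074 0.0315 z 0.0699 0.1096 mid [0.6575 0.2056 0.0902]
z 0.08 edges [-0.0496 -0.0489  0.0421  0.0428]
z 0.15 edges [-0.0488 -0.0472  0.0421  0.0429]
z 0.2 edges [-0.0494 -0.0485  0.0429  0.0438]
z 0.25 edges [-0.0486 -0.0474  0.0435  0.0447]
bar ztop 0.0388 yaw -17.53 pt [0.4581 0.1524] w [-0.0118  0.0002  0.0119]
raised s pct [0.0631 0.0642 0.0647 0.0657 0.0808] stop [-0.0863 -0.0836 -0.0782]
plate dir 72.6 centre lat [-0.033   0.0302]
```

```bash
python3 - <<'E'
from h import *
o=get_obs(); M=R.from_euler('xyz',o['orientation'],degrees=True).as_matrix(); print(M.round(3))
for k in (1,2): print('xyz'[k],'heading',np.degrees(np.arctan2(M[1,k],M[0,k])).round(2))
E
```

```text
[[-0.001  0.391 -0.92 ]
 [ 0.001 -0.92  -0.391]
 [-1.    -0.001 -0.   ]]
y heading -66.98
z heading -156.98
```

Call:
apply_moves --pt "0.006 0.015 0 4" --pt "0.0122 0.0318 -0.0027 7" --pt "0.0122 0.0318 -0.0027 7" --pt "0.0122 0.0318 -0.0027 7" --pt "0.0122 0.0318 -0.0027 7" --pt "0.0122 0.0318 -0.0027 7" --pt "0.0122 0.0318 -0.0027 7" --pt "0.0122 0.0318 -0.0027 7" --pt "0.0122 0.0318 -0.0027 7" --pt "0.0122 0.0318 -0.0027 7" --pt "0.0122 0.0318 -0.0027 7" --hand 0

```text
time_s: 1.02
eef_pos: [0.3333, -0.1485, 0.2767]
orientation: [-62.9, 90.0, -145.5]
force: [0.3, 0.3, 0.2]
gripper_width: 0.0853
```

Call:
apply_moves --pt "0.0122 0.0318 -0.0027 7" --pt "0.0122 0.0318 -0.0027 7" --pt "0.0122 0.0318 -0.0027 7" --pt "0.0122 0.0318 -0.0027 7" --pt "0.0122 0.0318 -0.0027 7" --pt "0.0122 0.0318 -0.0027 7" --pt "0.0122 0.0318 -0.0027 7" --pt "0.0122 0.0318 -0.0027 7" --pt "0.0122 0.0318 -0.0027 7" --pt "0.006 0.017 -0.003 3" --pt "0 0 0 0" --pt "0 0 0 0"

```text
time_s: 2.02
eef_pos: [0.4488, 0.1537, 0.2489]
orientation: [-136.6, 89.9, -153.5]
force: [-0.9, -0.6, 0.9]
gripper_width: 0.0854
```

```bash
python3 - <<'E'
from m import *
o=get_obs(); M=R.from_euler('xyz',o['orientation'],degrees=True).as_matrix();print(o['time_s'],o['q'].round(1),o['eef_pos'].round(4),'zhead',np.degrees(np.arctan2(M[1,2],M[0,2])).round(2))
c=cam('wrist'); p,d=snap('wrist','w1'); P=cloud(c,d)
np.savez('pics/w1c.npz',**c)
m=np.isfinite(P[...,0])&(np.linalg.norm(P[...,:2]-[.45,.152],axis=2)<.13)&(P[...,2]>.012)
A=P[m]; top=A[(A[:,2]>.034)&(A[:,2]<.046)]
l=cv2.fitLine(top[:,:2].astype(np.float32),cv2.DIST_HUBER,0,.01,.01).ravel(); d=l[:2]*np.sign(l[0]);nv=np.array([-d[1],d[0]])
k=abs((top[:,:2]-l[2:])@nv)<.02;w=(top[k][:,:2]-l[2:])@nv
print('ztop',np.median(top[:,2]).round(4),'yaw',np.degrees(np.arctan2(d[1],d[0])).round(2),l[2:].round(4),np.percentile(w,[1,50,99]).round(4))
pl=A[A[:,2]>.052]; s=(pl[:,:2]-l[2:])@d; print(np.percentile(s[s>0],[1,25,50,75,99]).round(4),np.percentile(s[s<0],[1,50,99]).round(4)); print('bar', np.percentile((top[:,:2]-l[2:])@d,[0,1,99,100]).round(4))
E
```

```text
2.0167 [ 18.9  10.3 -13.4  66.4  -0.   35.8] [0.4488 0.1537 0.2489] zhead -16.92
ztop 0.0404 yaw -17.61 [0.4546 0.1512] [-0.0146 -0.      0.0144]
[0.0002 0.0677 0.0684 0.0688 0.0851] [-0.0754 -0.0173 -0.0015]
bar [-0.0817 -0.0708  0.0689  0.0694]
```

View pics/w1.png

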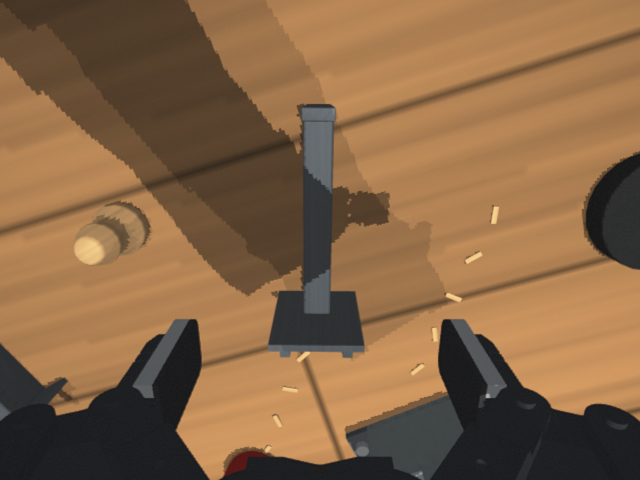

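The wrist view shows the bar centred between the open fingers, running from the stop at (318,112) to the plate at (316,320). Its yaw is -17.6° and the mid-point is about (0.448, 0.153), with the bar top at 40 mm.

Call:
apply_moves --pt "-0.0005 0 -0.02 -0.3" --pt "0 0 -0.035 -0.3" --pt "0 0 -0.035 0" --pt "0 0 -0.035 0" --pt "0 0 -0.03 0" --pt "0 0 -0.015 0" --pt "0 0 0 0" --pt "0 0 0 0"

```text
time_s: 2.73
eef_pos: [0.4481, 0.1519, 0.0796]
orientation: [-135.2, 89.9, -152.9]
force: [-0.0, -0.9, 0.9]
gripper_width: 0.0853
```

Call:
apply_moves --pt "0 0 0 0" --pt "0 0 0 0" --pt "0 0 0 0" --pt "0 0 0 0" --pt "0 0 0 0" --pt "0 0 0 0" --pt "0 0 0 0" --pt "0 0 0 0" --pt "0 0 0 0" --pt "0 0 0 0" --hand 255 --newtons 100

```text
time_s: 3.57
eef_pos: [0.4488, 0.1531, 0.0803]
orientation: [19.3, 89.9, 1.8]
force: [-1.9, -0.8, 8.9]
gripper_width: 0.0187
```

Call:
apply_moves --pt "0 0 0.015 0" --pt "0 0 0.03 0" --pt "0 0 0.035 0" --pt "0 0 0.035 2" --pt "0.015 0.002 0.03 5" --pt "0.02 0.002 0.013 6" --pt "0.02 0.002 0 6" --pt "0.02 0.002 0 5" --pt "0.01 0.0005 0 2.3" --pt "0 0 0 0" --pt "0 0 0 0" --pt "0 0 0 0"

```text
time_s: 4.57
eef_pos: [0.5326, 0.1614, 0.237]
orientation: [-171.3, 89.9, -162.6]
force: [0.4, 0.2, -4.0]
gripper_width: 0.0186
```

```bash
cat > chk.py <<'E'
from m import *
import sys
tag=sys.argv[1]
o=get_obs(); M=R.from_euler('xyz',o['orientation'],degrees=True).as_matrix();print(o['time_s'],o['q'].round(1),o['eef_pos'].round(4),'zhead',np.degrees(np.arctan2(M[1,2],M[0,2])).round(2),'w',o['gripper_width'].round(4),'F',o['force'].round(1))
yaw=np.radians(8.8); F0=np.array([.6622,.1815,.190]); ex=np.array([np.cos(yaw),np.sin(yaw),0]);ey=np.array([-ex[1],ex[0],0])
print('mid est from tool, in slot frame', [round(float((o['eef_pos']-[0,0,.06]-F0)@e),4) for e in(ex,ey,np.array([0,0,1.]))])
for n in ('side','top'):
    c=cam(n); p,d=snap(n,n[0]+tag); P=cloud(c,d)-F0; L=np.stack([P@ex,P@ey,P[...,2]],-1)
    # plate/arm points in slot frame (in front of face)
    m=np.isfinite(L[...,0])&(L[...,0]>-.27)&(L[...,0]<-.006)&(abs(L[...,1])<.06)&(L[...,2]>-.09)&(L[...,2]<.09)
    np.savez(f'pics/L{n}{tag}.npz',L=L,m=m); A=L[m]
    print(n,len(A),'range',np.percentile(A,[1,50,99],axis=0).round(3).tolist())
    xs=np.histogram(A[:,0],np.arange(-.27,0,.01)); print('x hist',dict(zip((xs[1][:-1]*1000).round().astype(int).tolist(),xs[0].tolist())))
E
python3 chk.py 1; python3 - <<'E'
import cv2,numpy as np
s=cv2.imread('pics/s1.png')[130:430,40:440]; cv2.imwrite('pics/s1c.png',cv2.resize(s,None,fx=2,fy=2))
E
```

```text
Traceback (most recent call last):
  File "chk.py", line 4, in <module>
    o=get_obs(); M=R.from_euler('xyz',o['orientation'],degrees=True).as_matrix();print(o['time_s'],o['q'].round(1),o['eef_pos'].round(4),'zhead',np.degrees(np.arctan2(M[1,2],M[0,2])).round(2),'w',o['gripper_width'].round(4),'F',o['force'].round(1))
                                                                                                                                                                                                    ^^^^^^^^^^^^^^^^^^^^^^^^
AttributeError: 'float' object has no attribute 'round'
[ WARN:0@0.012] global loadsave.cpp:275 findDecoder imread_('pics/s1.png'): can't open/read file: check file path/integrity
Traceback (most recent call last):
TypeError: 'NoneType' object is not subscriptable
```

```bash
sed -i "s/o\['gripper_width'\].round(4)/o['gripper_width']/" chk.py; python3 chk.py 1; python3 - <<'E'
import cv2,numpy as np
s=cv2.imread('pics/s1.png')[130:430,40:440]; cv2.imwrite('pics/s1c.png',cv2.resize(s,None,fx=2,fy=2))
E
```

```text
4.5667 [16.9 18.5 -3.9 67.7 -0.   8.2] [0.5326 0.1614 0.237 ] zhead 8.65 w 0.018602973530666263 F [ 0.4  0.2 -4. ]
mid est from tool, in slot frame [-0.1312, -0.0001, -0.013]
side 5964 range [[-0.207, -0.048, -0.032], [-0.141, 0.011, 0.016], [-0.042, 0.057, 0.087]]
x hist {-270: 0, -260: 0, -250: 0, -240: 0, -230: 0, -220: 0, -210: 435, -200: 179, -190: 214, -180: 209, -170: 210, -160: 300, -150: 1538, -140: 614, -130: 269, -120: 33, -110: 40, -100: 42, -90: 60, -80: 148, -70: 183, -60: 1412, -50: 48, -40: 30, -30: 0, -20: 0}
top 381 range [[-0.142, -0.06, -0.029], [-0.127, -0.039, 0.051], [-0.038, -0.017, 0.089]]
x hist {-270: 0, -260: 0, -250: 0, -240: 0, -230: 0, -220: 0, -210: 0, -200: 0, -190: 0, -180: 0, -170: 0, -160: 0, -150: 49, -140: 114, -130: 67, -120: 17, -110: 0, -100: 0, -90: 0, -80: 0, -70: 0, -60: 105, -50: 19, -40: 10, -30: 0, -20: 0}
```

View pics/s1c.png

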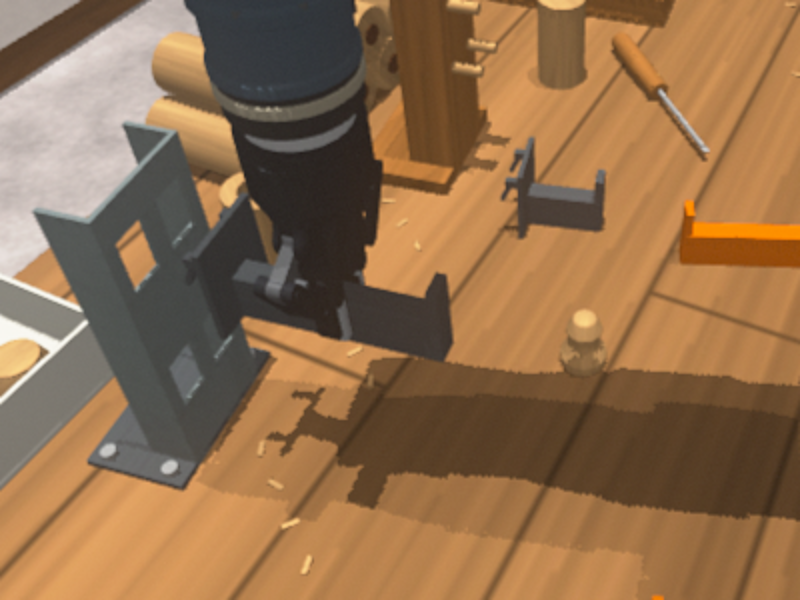

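The side crop shows the arm held level in front of the upright, with the plate at (225,265) facing the upper slots at (138,255) and (180,215). I'll measure it precisely from the same depth image.

```bash
cat > pm.py <<'E'
import numpy as np,sys
z=np.load(f'pics/Lside{sys.argv[1]}.npz');L=z['L'];A=L[z['m']]; x0=float(sys.argv[2])  # x0: expected plate front
a=A[abs(A[:,0]-x0)<.012]
p=np.median(a,0)
for _ in range(5):
    q=np.linalg.svd(a-a.mean(0),full_matrices=False)[2][2]; q*=np.sign(q[0]); r=(a-a.mean(0))@q; a=a[abs(r)<max(.0025,1.5*np.std(r))]
print('plate front n',q.round(3),'yaw',np.degrees(np.arctan2(q[1],q[0])).round(1),'pitch',np.degrees(np.arcsin(q[2])).round(1),'c',a.mean(0).round(4),len(a))
print('pct',np.percentile(a,[0,1,99,100],axis=0).round(4).tolist())
b=A[(A[:,0]<x0-.07)&(A[:,0]>x0-.15)]; s=A[A[:,0]<x0-.135]
print('stop x',np.percentile(s[:,0],[1,50]).round(4),'z',np.percentile(s[:,2],[1,99]).round(4),'y',np.percentile(s[:,1],[1,99]).round(4))
E
python3 pm.py 1 -.0562
```

```text
plate front n [ 1.    -0.009 -0.011] yaw -0.5 pitch -0.6 c [-0.0569  0.0064  0.0152] 1278
pct [[-0.0597, -0.0315, -0.0358], [-0.0591, -0.0302, -0.0331], [-0.0544, 0.0338, 0.0462], [-0.0539, 0.035, 0.0473]]
stop x [-0.2077 -0.2043] z [-0.0319  0.0338] y [-0.0067  0.0125]
```

Call:
apply_moves --pt "0.005 0.0006 0.002 0" --pt "0.01 0.0015 0 0" --pt "0.01 0.0015 0 0" --pt "0.008 0.0012 0 0" --pt "0.006 0.0009 0 0" --pt "0.004 0.0006 0 0" --pt "0.002 0.0003 0 0" --pt "0 0 0 0" --pt "0 0 0 0"

```text
time_s: 5.42
eef_pos: [0.5783, 0.1681, 0.2394]
orientation: [-164.7, 90.0, -156.0]
force: [0.5, 1.0, -3.8]
gripper_width: 0.0186
```

```bash
python3 chk.py 2; python3 pm.py 2 -.0112; python3 - <<'E'
import cv2,numpy as np
s=cv2.imread('pics/s2.png')[160:360,60:330]; cv2.imwrite('pics/s2c.png',cv2.resize(s,None,fx=2.9,fy=2.9,interpolation=cv2.INTER_CUBIC))
E
```

```text
5.4167 [16.2 22.7  2.9 70.3 -0.   7.5] [0.5783 0.1681 0.2394] zhead 8.72 w 0.01862120168085264 F [ 0.5  1.  -3.8]
mid est from tool, in slot frame [-0.0849, -0.0004, -0.0106]
side 6074 range [[-0.161, -0.052, -0.03], [-0.095, 0.011, 0.022], [-0.007, 0.057, 0.087]]
x hist {-270: 0, -260: 0, -250: 0, -240: 0, -230: 0, -220: 0, -210: 0, -200: 0, -190: 0, -180: 0, -170: 261, -160: 270, -150: 181, -140: 202, -130: 202, -120: 203, -110: 593, -100: 1705, -90: 496, -80: 143, -70: 30, -60: 44, -50: 38, -40: 53, -30: 99, -20: 1237}
top 354 range [[-0.096, -0.059, -0.027], [-0.084, -0.041, 0.053], [-0.007, -0.017, 0.089]]
x hist {-270: 0, -260: 0, -250: 0, -240: 0, -230: 0, -220: 0, -210: 0, -200: 0, -190: 0, -180: 0, -170: 0, -160: 0, -150: 0, -140: 0, -130: 0, -120: 0, -110: 0, -100: 104, -90: 104, -80: 41, -70: 1, -60: 0, -50: 0, -40: 0, -30: 0, -20: 3}
plate front n [ 1.    -0.005 -0.008] yaw -0.3 pitch -0.5 c [-0.0107  0.0068  0.0176] 1344
pct [[-0.0135, -0.0317, -0.0324], [-0.0128, -0.0298, -0.0306], [-0.0083, 0.0335, 0.0487], [-0.0079, 0.0346, 0.0495]]
stop x [-0.1616 -0.1593] z [-0.0299  0.0361] y [-0.0077  0.0122]
```

View pics/s2c.png

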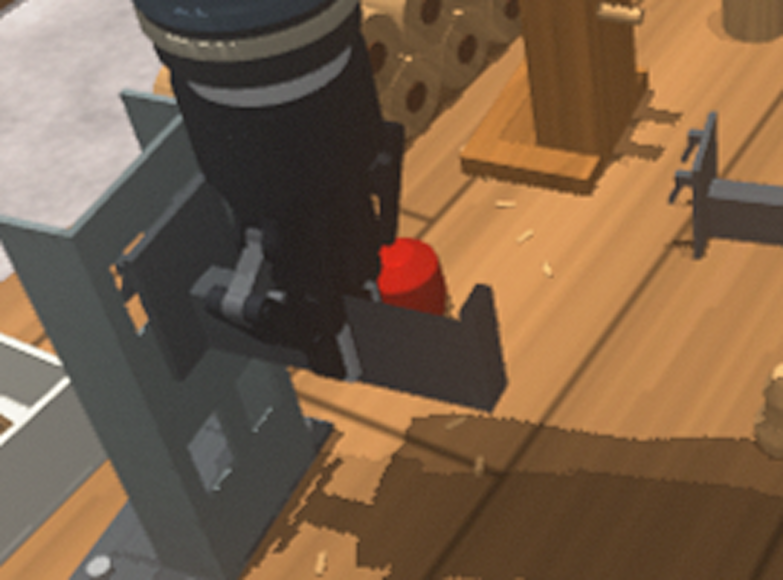

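The side crop shows the left hook entering the upper slot at (125,285), the plate about 5 mm from the face, and no contact force. Next I close in a little and go down.

Call:
apply_moves --pt "0.0015 0.0002 0 0" --pt "0.001 0.0002 0 0" --pt "0 0 -0.002 0" --pt "0 0 -0.004 0" --pt "0 0 -0.004 0" --pt "0.0005 0 -0.003 0" --pt "0.0005 0 -0.003 0" --pt "0.0005 0.0002 -0.002 0" --pt "0.0005 0.0002 -0.002 0" --pt "0 0 0 0"

```text
time_s: 6.35
eef_pos: [0.5829, 0.1689, 0.219]
orientation: [-168.1, 90.0, -159.4]
force: [0.4, -0.2, -2.2]
gripper_width: 0.0189
```

Call:
apply_moves --pt "0 0 -0.002 0" --pt "0 0 -0.002 0" --pt "0 0 -0.002 0" --pt "0 0 -0.0015 0" --pt "0 0 0 0"

```text
time_s: 6.77
eef_pos: [0.583, 0.1689, 0.2117]
orientation: [-155.7, 90.0, -147.0]
force: [-0.7, -0.3, -4.5]
gripper_width: 0.0184
```

Call:
apply_moves --pt "0 0 -0.001 0" --pt "0 0 -0.001 0" --pt "0 0 -0.001 0" --pt "0 0 0 0"

```text
time_s: 7.1
eef_pos: [0.5829, 0.1689, 0.2099]
orientation: [-5.9, 90.0, 2.8]
force: [-5.9, -1.4, 3.5]
gripper_width: 0.0188
```

```bash
python3 chk.py 3|grep -v hist; python3 pm.py 3 -.006
```

```text
7.1 [16.2 24.1  0.6 66.5 -0.   7.4] [0.5829 0.1689 0.2099] zhead 8.73 w 0.01878516634620108 F [-5.9 -1.4  3.5]
mid est from tool, in slot frame [-0.0803, -0.0003, -0.0401]
side 5702 range [[-0.156, -0.052, -0.059], [-0.092, 0.011, 0.0], [-0.006, 0.057, 0.088]]
top 267 range [[-0.092, -0.06, -0.002], [-0.083, -0.045, 0.046], [-0.068, -0.025, 0.084]]
plate front n [ 1.    -0.001 -0.   ] yaw -0.1 pitch -0.0 c [-0.0067  0.0067 -0.011 ] 760
pct [[-0.0092, -0.0309, -0.0593], [-0.0088, -0.0288, -0.0575], [-0.006, 0.0334, 0.0197], [-0.006, 0.0347, 0.0206]]
stop x [-0.157  -0.1544] z [-0.0598  0.0062] y [-0.0075  0.0121]
```

Call:
apply_moves --pt "0 0 -0.001 0" --pt "0 0 -0.001 0" --pt "0 0 0 0"

```text
time_s: 7.45
eef_pos: [0.5827, 0.1689, 0.2091]
orientation: [2.2, 89.9, 11.0]
force: [-11.3, -2.8, 13.9]
gripper_width: 0.0188
```

Call:
apply_moves --pt "0 0 -0.001 0" --pt "0 0 -0.001 0" --pt "0 0 0 0"

```text
time_s: 7.7
eef_pos: [0.5823, 0.1688, 0.207]
orientation: [12.3, 90.0, 21.1]
force: [-11.2, -1.6, 12.2]
gripper_width: 0.0184
```

```bash
python3 chk.py 4|grep -v hist; python3 pm.py 4 -.006
```

```text
7.7 [16.2 24.1  0.2 66.1  0.   7.4] [0.5823 0.1688 0.207 ] zhead 8.73 w 0.018375985542145378 F [-11.2  -1.6  12.2]
mid est from tool, in slot frame [-0.0809, -0.0003, -0.043]
side 6093 range [[-0.158, -0.052, -0.062], [-0.092, 0.011, -0.002], [-0.006, 0.057, 0.089]]
top 293 range [[-0.096, -0.06, -0.018], [-0.084, -0.043, 0.041], [-0.006, -0.023, 0.085]]
plate front n [ 1.    -0.002  0.028] yaw -0.1 pitch 1.6 c [-0.0079  0.0067 -0.0101] 1084
pct [[-0.0105, -0.0309, -0.0613], [-0.0098, -0.0288, -0.0568], [-0.0061, 0.0337, 0.0195], [-0.006, 0.0345, 0.0202]]
stop x [-0.1587 -0.1552] z [-0.065   0.0009] y [-0.0075  0.0122]
```

The plate top is at +20 mm, so it is fully home. The extra push only tipped the bar by 1.6°. I'll raise the tool 2.5 mm to relieve that, then let go.

Call:
apply_moves --pt "0 0 0.001 0" --pt "0 0 0.001 0" --pt "0 0 0.001 0" --pt "0 0 0 0"

```text
time_s: 8.13
eef_pos: [0.5825, 0.1688, 0.208]
orientation: [-175.3, 89.9, -166.6]
force: [-4.1, -1.0, -1.1]
gripper_width: 0.0188
```

Call:
apply_moves --pt "0 0 0 0" --pt "0 0 0 0" --pt "0 0 0 0" --pt "0 0 0 0" --pt "0 0 0 0" --pt "0 0 0 0" --pt "0 0 0 0" --pt "0 0 0 0" --pt "0 0 0 0" --pt "0 0 0 0" --hand 0

```text
time_s: 8.97
eef_pos: [0.5831, 0.1689, 0.2081]
orientation: [-73.3, 90.0, -64.6]
force: [-0.5, -0.9, 0.9]
gripper_width: 0.0855
```

```bash
python3 chk.py 5|grep -v hist; python3 pm.py 5 -.006; python3 - <<'E'
import cv2,numpy as np
s=cv2.imread('pics/s5.png')[160:360,60:330]; cv2.imwrite('pics/s5c.png',cv2.resize(s,None,fx=2.9,fy=2.9,interpolation=cv2.INTER_CUBIC))
E
```

```text
8.9667 [16.2 24.2  0.5 66.3 -0.   7.4] [0.5831 0.1689 0.2081] zhead 8.72 w 0.08546653445815429 F [-0.5 -0.9  0.9]
mid est from tool, in slot frame [-0.0801, -0.0003, -0.0419]
side 5794 range [[-0.159, -0.058, -0.064], [-0.091, 0.011, -0.007], [-0.007, 0.057, 0.089]]
top 333 range [[-0.096, -0.06, -0.031], [-0.083, -0.043, 0.033], [-0.006, -0.022, 0.084]]
plate front n [ 0.999 -0.006  0.05 ] yaw -0.3 pitch 2.9 c [-0.009   0.0087 -0.0088] 960
pct [[-0.0122, -0.0299, -0.0601], [-0.0115, -0.0275, -0.0579], [-0.0062, 0.0336, 0.0194], [-0.0061, 0.0347, 0.0204]]
stop x [-0.1598 -0.1555] z [-0.0678 -0.0023] y [-0.0078  0.0122]
```

View pics/s5c.png

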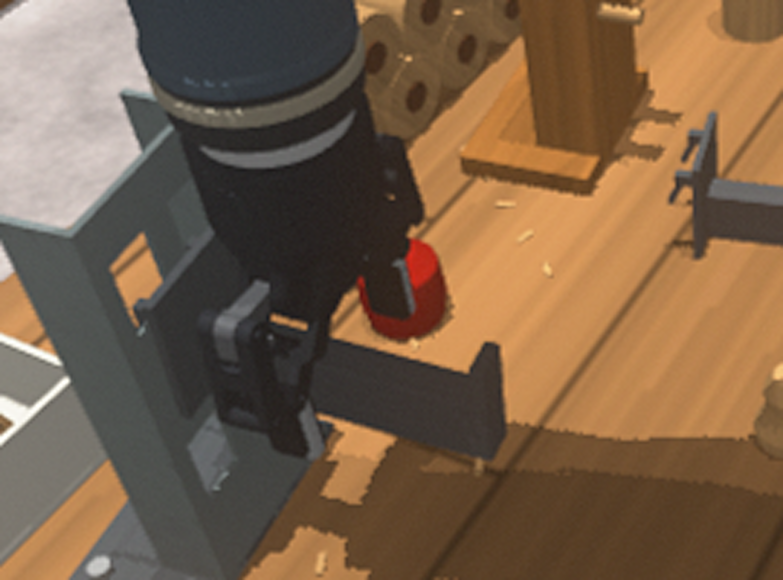

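The arm stays up by its hooks (left hook at (143,315) on the slot's lower edge), with about 3° droop from play. I back straight up and away, then recheck.

Call:
apply_moves --pt "0 0 0.01 0" --pt "0 0 0.02 0" --pt "0 0 0.03 0" --pt "0 0 0.03 0" --pt "0 0 0.03 0" --pt "-0.02 -0.005 0.02 0" --pt "-0.035 -0.015 0 0" --pt "-0.035 -0.015 0 0" --pt "-0.035 -0.015 0 0" --pt "-0.03 -0.015 0 0" --pt "0 0 0 0" --pt "0 0 0 0"

```text
time_s: 10.07
eef_pos: [0.4269, 0.1034, 0.3496]
orientation: [3.3, 89.9, 12.0]
force: [0.1, 0.0, 0.6]
gripper_width: 0.0851
```

```bash
python3 chk.py 6|grep -v hist; python3 pm.py 6 -.006; python3 chk.py 7|grep -v hist; python3 pm.py 7 -.006; python3 - <<'E'
import cv2,numpy as np
s=cv2.imread('pics/s7.png')[160:360,60:330]; cv2.imwrite('pics/s7c.png',cv2.resize(s,None,fx=2.9,fy=2.9,interpolation=cv2.INTER_CUBIC))
d=cv2.absdiff(cv2.imread('pics/s0.png')[190:255,285:350],cv2.imread('pics/s7.png')[190:255,285:350]);print('short diff',d.mean())
E
```

```text
10.0667 [13.6  4.4 -5.5 80.  -0.   4.9] [0.4269 0.1034 0.3496] zhead 8.69 w 0.08513667566662059 F [0.1 0.  0.6]
mid est from tool, in slot frame [-0.2445, -0.0412, 0.0996]
side 4118 range [[-0.159, -0.029, -0.065], [-0.059, 0.01, -0.028], [-0.006, 0.033, 0.019]]
top 742 range [[-0.089, -0.031, -0.054], [-0.03, -0.002, -0.02], [-0.006, 0.03, 0.024]]
plate front n [ 0.999 -0.001  0.05 ] yaw -0.1 pitch 2.9 c [-0.0089  0.0051 -0.0106] 1142
pct [[-0.012, -0.0321, -0.0608], [-0.0115, -0.0301, -0.0575], [-0.0062, 0.0335, 0.0193], [-0.006, 0.0346, 0.0206]]
stop x [-0.1597 -0.1556] z [-0.0668 -0.0026] y [-0.0081  0.0119]
10.1667 [13.7  4.6 -5.3 80.  -0.   4.9] [0.4287 0.1041 0.349 ] zhead 8.71 w 0.08531359613784022 F [ 0.   0.2 -0.1]
mid est from tool, in slot frame [-0.2425, -0.0407, 0.099]
side 4121 range [[-0.159, -0.029, -0.065], [-0.058, 0.01, -0.028], [-0.006, 0.033, 0.019]]
top 725 range [[-0.086, -0.031, -0.055], [-0.028, -0.001, -0.02], [-0.006, 0.03, 0.023]]
plate front n [ 0.999 -0.003  0.05 ] yaw -0.2 pitch 2.8 c [-0.0089  0.0052 -0.0104] 1149
pct [[-0.0121, -0.0315, -0.061], [-0.0116, -0.0304, -0.0578], [-0.0062, 0.0334, 0.0193], [-0.006, 0.0346, 0.0208]]
stop x [-0.1598 -0.1557] z [-0.0674 -0.0024] y [-0.0075  0.0121]
short diff 13.731676528599605
```

View pics/s7c.png

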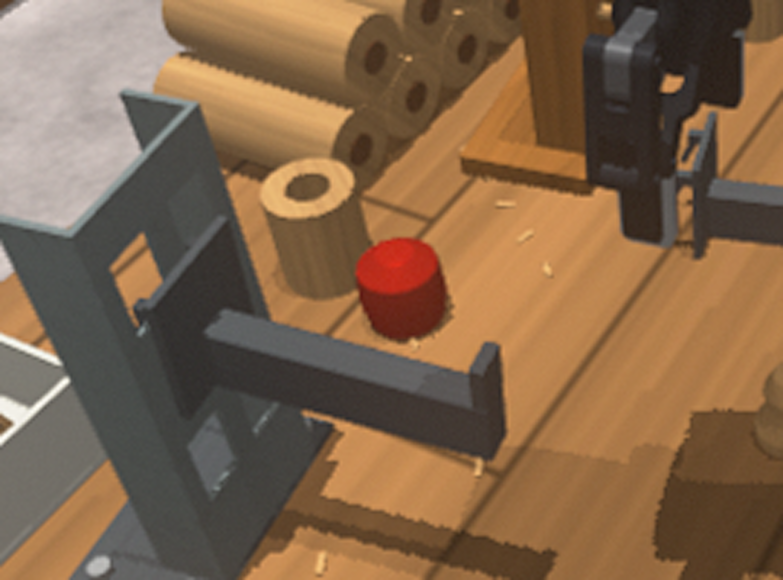

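The final crop shows the arm hanging by its hooks in the upper slots (bar from (215,330) to the stop at (488,400)) and the gripper clear. Two pictures 0.1 s apart agree, so it is at rest.

```bash
python3 -c "
from h import *
print(ticket.finish_job())"
```

```text
the job is handed in; nothing more can be done
None
```

The long dark arm now hangs on the upright with its hooks in the upper slots. I gripped it mid-bar, pressed the hooks in, pushed down until the plate stopped moving, let go and backed away. I handed the job in at about 10.2 s.

**Final position:** in the slots' frame its middle is at about x -0.083, y +0.001 and z -0.043 m, inside the allowed ranges. It is square to about 0.2° and at rest, with identical readings in two pictures 0.1 s apart. The gripper is open and well clear.

**Checks that disagreed or failed:**
- **Droop:** the arm hangs with its stop end about 2.9° low, within the 10° limit, rather than perfectly level. The play in the hooks may be the cause. My last push also tipped it by 1.6° while it was still gripped.
- **View mismatch:** the top and side cameras differed by 2 to 4 mm, so I combined them and refined with the wrist camera.
- **Right hook:** I saw the left hook on its slot's lower edge, but the right hook is hidden behind the plate. I inferred it from the plate being square.
- **Short arm:** I never went near it. My before-and-after picture comparison was inconclusive because the gripper partly covered it in the last view.

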